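# Zero the impression counter through its guarded key well

## Task

Zero the impression counter for the next edition: gently push the yellow shutter fully open (it has a finger cup), reach a fingertip down into the well it uncovers and press the sunken red key all the way down, then gently push the shutter fully shut again. Only push and press: do not pinch the shutter, do not press the black key, and do not pick up or shift the tape, eraser, paint tube or baren lying around.

Things in the scene. Friction and masses are not known exactly. Their poses are not given: they have to be found in the camera images.
- console: Impression counter: grey box fixed to the bench, 170 (x) by 230 (y) by 60 mm high; origin under its centre, y along the shutter's track, z up. Two wells, 48 mm diameter, 25 mm deep in the flat deck, both at y = -62 mm: the red key's at x = -35 (under the shutter when shut), the black key's at x = +45 (open). On the deck a window frame and two rails beside the shutter, up to 6 mm high.
- red_well (a point): Centre of the mouth of the red key's well, in the plane of the deck. Round, 48 mm diameter, straight walls. The top of the key lies 15 mm below this point; fully pressed, 20 mm below.
- red_key_top (a point): Centre of the top of the red key, a round cap of 27 mm diameter in the middle of its well; moves down with it.
- black_key_top (a point): Centre of the top of the black key, the same cap in the other well, also 15 mm below the deck. Leave it alone.
- red_key (a joint): Travel of the red key in m: 0 up, 0.005 fully down. Spring: about 1 N to start it, 5 N fully down; it comes back up by itself.
- black_key (a joint): The same for the black key.
- shutter (a joint): Travel of the shutter along the console's +y in m: 0 shut against its stop (covers the red key's well), 0.065 fully open against its stop. It slides with about 2 N and stays where it is left. Over 32 N from the fingers counts as pinching or forcing it.
- finger_cup (a point): Centre of the mouth of the finger cup in the yellow shutter: a round hole, 48 mm diameter, 16 mm deep down to the deck, through a 68 mm square block; moves with it. Shut fingers in it have play before they meet its wall. Shut, it lies 67 mm along the console's +y from the red well's centre.
- tape: Roll of masking tape lying flat, 96 mm diameter, 25 mm high, loose; origin under its centre. Stays where it is.
- eraser: Eraser in a blue sleeve, 21 x 45 x 13 mm, loose; origin under its centre. Stays where it is.
- paint_tube: Part used paint tube with red band and black cap, 118 x 32 x 24 mm, loose; origin under its centre. Stays where it is.
- baren: Black round baren (rubbing pad) with a wooden handle, 108 mm diameter, 34 mm high, loose; origin under its centre. Stays where it is.
- shutter_cover (a point): Centre of the top of the shutter's plain cover part, a yellow plate 68 mm square and 8 mm high on the deck, fixed to the cup block on its -y side.

How it is judged:
By the outcome, as a careful person would: the job done as asked, in the order asked, and still so for the second after the job is handed in, with the robot touching nothing.
It also fails if it takes over 58 s, if anything falls off the work surface, if the arm or the gripper's body presses on something with over 40 N, if the wrist force passes 120 N, or if a joint passes its speed limit or range.

## Robot

A 6-joint arm with a two-finger parallel gripper is mounted at the origin on a cart in front of the work surface, level with it; the furniture and walls round the work are solid. World frame = base frame: x ahead of the robot, y to its left, z up, the work surface at z = 0. Lengths are in m, angles in rad, forces in N, time in s.
With the tool pointing down it reaches from about 0.25 to 0.725 m from the base axis. Payload 4 kg.
Tool frame: the origin (TCP) lies on the centre line of the jaws, within the pads' length; the fingertips stand 11 mm ahead of it and the grasp point (between the pads) lies 8 mm behind it (env.nose_length is the distance from the TCP to the fingertips, in m); z points along the fingers, x is the direction in which the jaws open and shut, and the axes are right-handed (so a half turn about z gives the same grasp; the last joint's range is limited). The gripper opens to 85 mm and grips with 20 to 120 N. Pads are 22 mm wide; open, the fingers measure 114 mm over their backs; the gripper's body (76 mm by 85 mm) begins 54 mm behind the grasp point. The pads swing forward as they close: fully open they stand 13 mm farther back than shut.
Start: joints at [-1.248, 0.241, 0.005, 1.335, 0, 1.571], TCP at [0.159, -0.474, 0.242] pointing down, gripper open.
Joint ranges: [-2.72, 2.72], [-1.05, 1.87], [-1.09, 1.28], [-1.99, 2.15], [-1.42, 1.44], [-3.14, 3.14]. Speed limits (rad/s): [2.79, 2.79, 3.14, 3.14, 3.14, 3.14].

## Interface

Orientations are given as a 3x3 rotation matrix whose columns are the frame's x, y, z axes.
In Python, from workcell import env gives the robot as it stands. The module is installed in compiled form; this text tells all that it offers.
- The arm moves only by the tool play_rows, never from a script. Its argument "series" is one flat list of numbers, 7 for each row, row after row: the shift along the world's x, y, z in units of 60 mm (1.0 is 60 mm), then the turn, a rotation vector about the world's x, y, z in units of 10 degrees (1.0 is 10 degrees), then the opening, from 0 (shut) to 1 (fully open). In form: [tx, ty, tz, ax, ay, az, grip, tx, ty, tz, ax, ay, az, grip, ...]. A call has 1 to 12 rows; each row shifts and turns the commanded pose from where the row before left it; what a row does not reach is not made up. A row lasts 1/8 s, in which the tool goes at most 62.5 mm and 10.7 degrees, less where a joint would pass 70% of its speed; a pose out of reach is approached as far as the arm can. A call is refused whole if a number of a shift passes 1 or a number of a turn 1, either way. A call with a gripper value outside its range is refused whole. The fingers move at their own pace and stop on an object; "newtons" is the grip in N (left out, the last holds). Time passes only in rows, so rows that do not move let the fingers close. It gives the time, the measured TCP pose, the force and the opening at its end, in the units of the state.
- env.get_obs(): the state, without advancing time (a new reading comes with each control period).
- env.read_camera(name): name is "scene" or "top" or "wrist"; returns a dict with "color" (420x560x3 uint8, red, green, blue), "vfov" (degrees; the focal length in pixels is half the picture's height over the tangent of half this angle, whatever the lens; pixels are square), "cx", "cy" (the principal point, pixels), "R" (3x3) and "t" (3): a world point X has camera coordinates R X + t; the wrist camera has in their place "mount" (4x4, takes a point from camera to tool coordinates, whose origin is the TCP and whose axes are the tool frame's). Camera axes: x right, y down, z forward; pixel columns grow to the right and rows downward; lengths in m; the calibration is good to about 2 mm. A picture is of the moment at which its call begins: read the wrist's pose just before it. There is no depth.
- env.hand_in(): hands the job in, once; it reports no verdict.
The state is a dict: "t": time; "qpos": joint angles; "dq": joint speeds; "effort": joint torques, N m; "tcp_pos": TCP position; "tool_rot": TCP orientation; "wrist_force": force on the tool from outside, world axes, zero at the start; "torque": the same for the moment, N m; "gripper_width": finger opening in m.
Only numpy, scipy, OpenCV 4.12 (cv2) and the standard library are available. Lean on these libraries where they do the work, as an engineer would, in place of code of your own. Each camera call takes 0.05 s, during which the arm holds its last target.

## Working session

There is one attempt and no reset: what is moved stays moved. The work goes in short steps, Python scripts to look and compute and a tool call to move; the robot and the scene stay as the last step left them, time stands still between calls to the robot, and variables do not carry over. Pictures are saved under pics/ and viewed, and the job is handed in when it is done.

Besides the shell and the picture viewer there is one more tool, called after "Request:" as name(argument=value, ...), one argument or row to a line, values as JSON. play_rows: Moves the arm, as the interface text tells. Its arguments: {"type":"object","properties":{"series":{"type":"array","items":{"type":"number"}},"newtons":{"type":"number"}},"required":["series"]}

```bash
mkdir -p pics
python3 - <<'E'
from workcell import env
import cv2,numpy as np
o=env.get_obs();print({k:np.round(v,3) for k,v in o.items()},env.nose_length)
for n in("scene","top"):
    c=env.read_camera(n);cv2.imwrite(f"pics/{n}0.png",c["color"][:,:,::-1])
    print(n,c["vfov"],c["cx"],c["cy"],np.round(c["R"],4).tolist(),np.round(c["t"],4), [k for k in c])
E
```

```text
{'t': np.float64(0.0), 'qpos': array([-1.248,  0.241,  0.004,  1.335,  0.   ,  1.571]), 'dq': array([-0.   , -0.001, -0.   ,  0.003, -0.002, -0.001]), 'effort': array([ 0.0000e+00, -3.7232e+01,  2.5241e+01,  1.7000e-02, -0.0000e+00,
       -0.0000e+00]), 'tcp_pos': array([ 0.158, -0.474,  0.241]), 'tool_rot': array([[ 0.317, -0.948, -0.001],
       [-0.948, -0.317,  0.002],
       [-0.002, -0.   , -1.   ]]), 'wrist_force': array([ 0.705,  0.594, -0.014]), 'torque': array([ 0.044,  0.006, -0.016]), 'gripper_width': np.float64(0.086)} 0.011
scene 49.13568353925707 283.60795887637386 210.85527939926507 [[-0.8806, -0.4738, -0.0088], [-0.2282, 0.4403, -0.8683], [0.4153, -0.7627, -0.4959]] [0.5215 0.1711 0.8935] ['color', 'vfov', 'cx', 'cy', 'R', 't']
top 57.555020477169904 274.52065609922215 209.51009398602685 [[0.0183, -0.9997, -0.0151], [-0.9883, -0.0158, -0.1517], [0.1514, 0.0177, -0.9883]] [0.0315 0.5763 0.8232] ['color', 'vfov', 'cx', 'cy', 'R', 't']
```

View pics/top0.png

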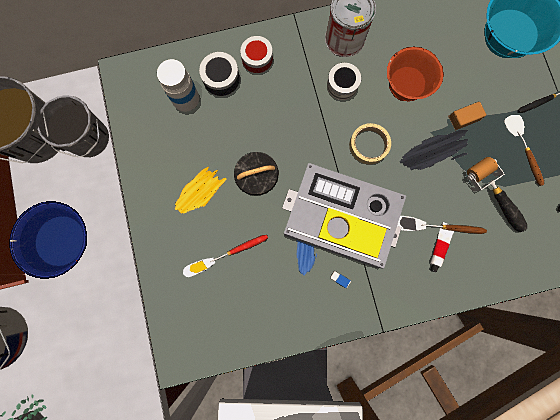

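View pics/scene0.png

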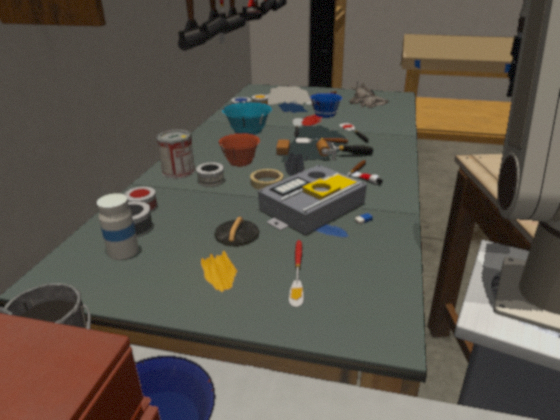

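```bash
cat > h.py <<'E'
import numpy as np,cv2
from workcell import env
def K(c):
    f=c["color"].shape[0]/2/np.tan(np.radians(c["vfov"])/2);return np.array([[f,0,c["cx"]],[0,f,c["cy"]],[0,0,1]])
def proj(c,X): 
    p=(np.asarray(X)@c["R"].T+c["t"])@K(c).T; return p[...,:2]/p[...,2:]
def ray(c,uv,z):
    d=c["R"].T@np.linalg.inv(K(c))@np.array([uv[0],uv[1],1.]);o=-c["R"].T@c["t"]
    return o+d*(z-o[2])/d[2]
def wrist(c,o):
    M=c["mount"];Rt=o["tool_rot"]
    Rwc=Rt@M[:3,:3];p=o["tcp_pos"]+Rt@M[:3,3]
    c["R"]=Rwc.T;c["t"]=-Rwc.T@p;return c
def crop(c,name,u0,v0,u1,v1,s):
    im=c["color"][v0:v1,u0:u1,::-1];cv2.imwrite(name,cv2.resize(im,None,fx=s,fy=s,interpolation=cv2.INTER_CUBIC))
E
python3 - <<'E'
from h import *
c=env.read_camera("top");crop(c,"pics/topz.png",270,150,420,280,5)
E
```

```text
(no output)
```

View pics/topz.png

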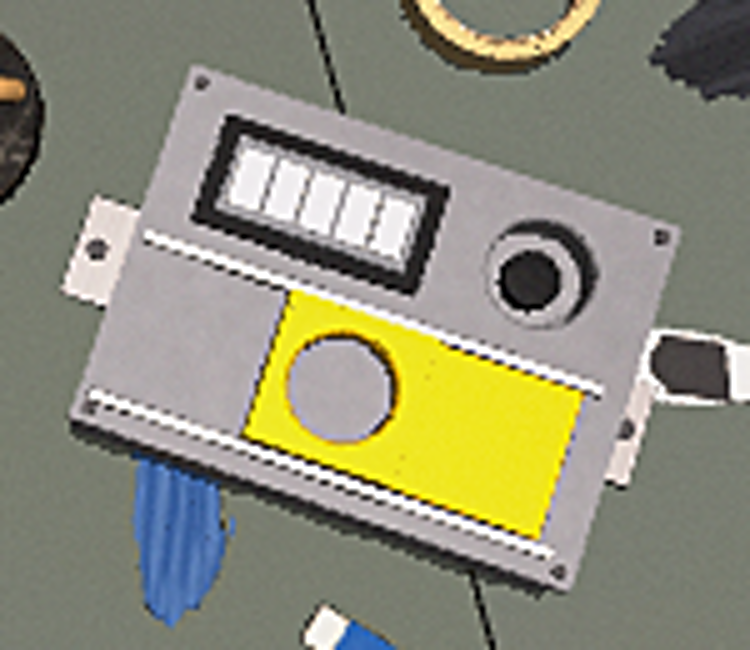

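Run:
```python
from h import *
from scipy.optimize import least_squares
c=env.read_camera("top")
z=np.array([[192,65],[680,230],[570,592],[72,418]])/5+[270,150]
L=np.array([[.085,.115],[.085,-.115],[-.085,-.115],[-.085,.115]])
W=np.array([ray(c,u,.06)[:2] for u in z]);print(W.round(4))
R=lambda a:np.array([[np.cos(a),-np.sin(a)],[np.sin(a),np.cos(a)]])
s=least_squares(lambda p:(L@R(p[2]).T+p[:2]-W).ravel(),[.5,0,0]);p=s.x;print(p,np.degrees(p[2]),s.fun.round(4))
T=lambda l:R(p[2])@np.array(l)+p[:2]
for n,l in dict(red=(-.035,-.062),cup=(-.035,.005),cupopen=(-.035,.07),blk=(.045,-.062)).items(): print(n,T(l), np.linalg.norm(T(l)))
for n,u,zz in(("cup",(342,388),.06),("blkrim",(541,272),.06)):
    print(n,ray(c,np.array(u)/5+[270,150],zz+(.016 if n=="cup" else 0)))
print("ydir",R(p[2])[:,1],"xdir",R(p[2])[:,0])
```

```text
[[ 0.6811 -0.0338]
 [ 0.6084 -0.2512]
 [ 0.4481 -0.1984]
 [ 0.5199  0.0183]]
[ 0.5643855  -0.11627862 -0.31925696] -18.292076620091954 [ 0.     -0.      0.0006 -0.0009 -0.0005 -0.0003 -0.0002  0.0013]
red [ 0.5116947  -0.16416055] 0.5373826823303474
cup [ 0.53272339 -0.10054613] 0.5421288950620085
cupopen [ 0.55312437 -0.03883065] 0.5544856963178894
blk [ 0.58765221 -0.18926944] 0.6173799783078785
cup [ 0.53347484 -0.0981334   0.076     ]
blkrim [ 0.58846755 -0.18912023  0.06      ]
ydir [0.31386116 0.94946889] xdir [ 0.94946889 -0.31386116]
```

Request:
play_rows(
  series=[0.62,0.62,-0.15,0,0,0.53,0,0.62,0.62,-0.15,0,0,0.53,0,0.62,0.62,-0.15,0,0,0.53,0,0.62,0.62,-0.15,0,0,0.53,0,0.62,0.62,-0.15,0,0,0.53,0,0.62,0.62,-0.15,0,0,0.53,0,0.62,0.62,-0.15,0,0,0.53,0,0.62,0.62,-0.15,0,0,0.53,0,0.62,0.62,-0.15,0,0,0.53,0,0.62,0.62,-0.15,0,0,0.53,0,0,0,0,0,0,0,0,0,0,0,0,0,0,0],
  newtons=20,
)

```text
t: 1.7
tcp_pos: [0.53, -0.1021, 0.1519]
tool_rot: [[0.948, -0.317, -0.002], [-0.317, -0.948, -0.0], [-0.001, 0.001, -1.0]]
wrist_force: [0.4, -0.3, -0.3]
gripper_width: 0.0002
```

Run:
```python
from h import *
o=env.get_obs();print({k:np.round(v,3) for k,v in o.items()})
c=wrist(env.read_camera("wrist"),o);cv2.imwrite("pics/w1.png",c["color"][:,:,::-1])
for n,X in dict(cup=(.533,-.0995,.076),blk=(.5877,-.1893,.06),tip=o["tcp_pos"]+o["tool_rot"][:,2]*.011).items(): print(n,proj(c,np.array(X)))
```

```text
{'t': np.float64(1.7), 'qpos': array([-0.19 ,  0.375, -0.05 ,  1.147, -0.   ,  1.704]), 'dq': array([-0.026, -0.018, -0.009, -0.001,  0.001, -0.002]), 'effort': array([  0.801, -41.623,  23.963,  -0.071,   0.044,  -0.   ]), 'tcp_pos': array([ 0.53 , -0.102,  0.152]), 'tool_rot': array([[ 0.948, -0.317, -0.002],
       [-0.317, -0.948, -0.   ],
       [-0.001,  0.001, -1.   ]]), 'wrist_force': array([ 0.442, -0.277, -0.298]), 'torque': array([ 0.017, -0.01 , -0.052]), 'gripper_width': np.float64(0.0)}
cup [281.30216347 215.69311806]
blk [381.94906699 288.50155571]
tip [278.35911472 267.81482236]
```

View pics/w1.png

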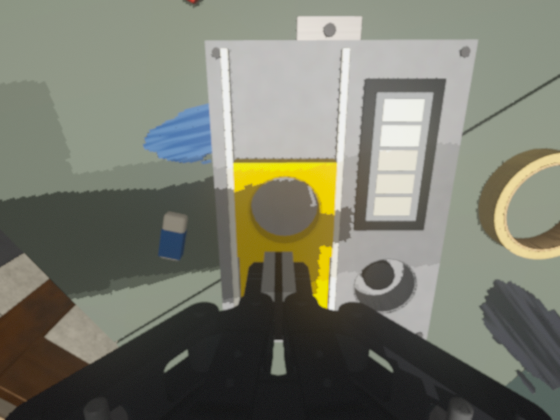

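Run:
```python
from h import *
o=env.get_obs()
c=wrist(env.read_camera("wrist"),o)
im=c["color"].copy()
def ring(ctr,z,r,col):
    a=np.linspace(0,2*np.pi,90);P=proj(c,np.c_[ctr[0]+r*np.cos(a),ctr[1]+r*np.sin(a),np.full(90,z)])
    cv2.polylines(im,[np.round(P*16).astype(np.int32)],True,col,1,shift=4)
ring((.533,-.0995),.076,.024,(255,0,0));ring((.533,-.0995),.06,.024,(0,255,0));ring((.5877,-.1893),.06,.024,(255,0,255))
for s in(1,-1):
  pass
p=np.array([.5644,-.1163]);x=np.array([.9495,-.3139]);y=np.array([.3139,.9495])
q=[np.r_[p+a*x+b*y,.06] for a,b in((.085,.115),(.085,-.115),(-.085,-.115),(-.085,.115))]
cv2.polylines(im,[np.round(proj(c,np.array(q))*16).astype(np.int32)],True,(0,255,255),1,shift=4)
cv2.imwrite("pics/w1o.png",cv2.resize(im[30:330,190:500,::-1],None,fx=2,fy=2))
```

```text
(no output)
```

View pics/w1o.png

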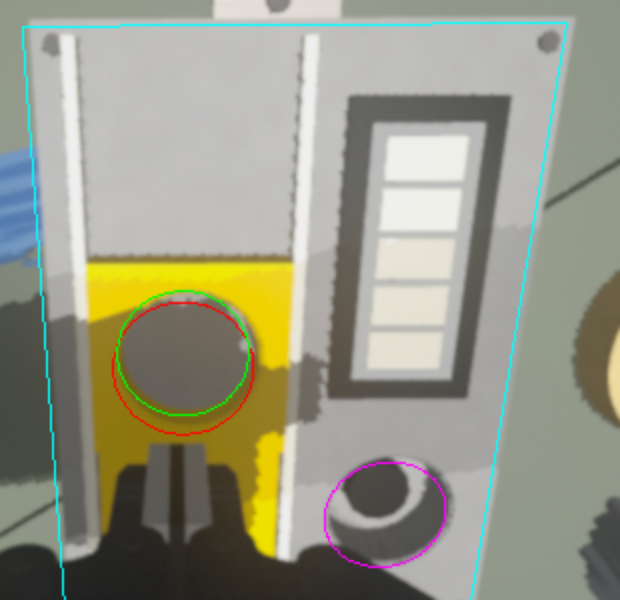

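Request:
play_rows(
  series=[0.067,0.05,-0.3,0,0,0,0,0,0,-0.3,0,0,0,0,0,0,-0.2,0,0,0,0,0,0,0,0,0,0,0],
)

```text
t: 2.3
tcp_pos: [0.5335, -0.0998, 0.1037]
tool_rot: [[0.948, -0.319, -0.002], [-0.319, -0.948, 0.0], [-0.002, 0.0, -1.0]]
wrist_force: [0.0, 0.2, 0.3]
gripper_width: 0.0002
```

Run:
```python
from h import *
o=env.get_obs();print(o["tcp_pos"],o["wrist_force"])
c=env.read_camera("scene");crop(c,"pics/s2.png",230,150,390,250,5)
c=wrist(env.read_camera("wrist"),o);cv2.imwrite("pics/w2.png",c["color"][:,:,::-1])
```

```text
[ 0.5335096  -0.09979992  0.10369505] [0.02521587 0.18856358 0.26291955]
```

View pics/w2.png

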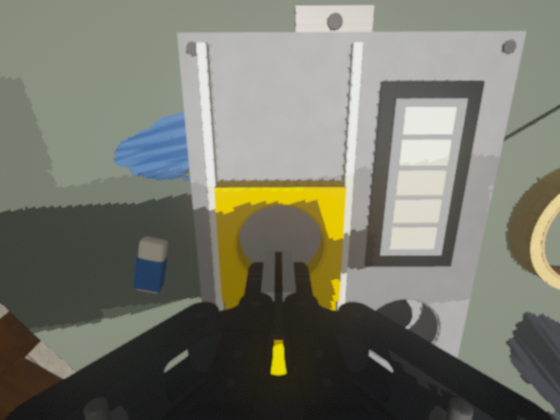

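View pics/s2.png

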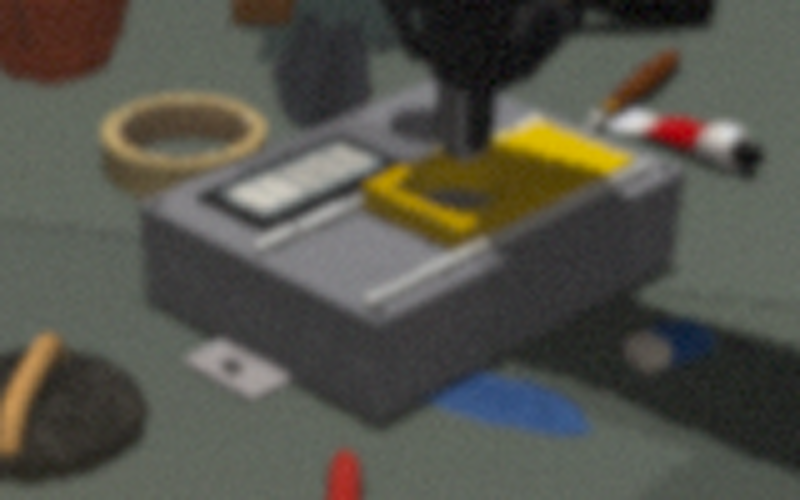

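Run:
```python
from h import *
o=env.get_obs()
c=wrist(env.read_camera("wrist"),o)
for n,X in dict(cup=(.534,-.099,.076),tip=o["tcp_pos"]+o["tool_rot"][:,2]*.011).items(): print(n,proj(c,np.array(X)))
W=ray(c,(280,240),.076);print(W)
# detect: non-yellow hole boundary
im=c["color"].astype(int);y=((im[:,:,0]-im[:,:,2])>50).astype(np.uint8)
for v in(215,225,235,245): 
    r=np.where(y[v,210:350]==0)[0]+210;print(v,r.min(),r.max(),[a for a in range(215,345) if y[v,a]!=y[v,a+1]])
for u in(250,260,300,310): print(u,[a for a in range(180,300) if y[a,u]!=y[a+1,u]])
for p in((181,33),(524,32)): print(ray(c,p,.06))
```

```text
cup [276.54384523 250.74836497]
tip [278.35809673 267.8139985 ]
[ 0.53784425 -0.09348972  0.076     ]
215 210 349 [250, 307, 343]
225 210 349 [215, 241, 316, 342]
235 210 349 [215, 237, 319, 342]
245 210 349 [216, 239, 318, 341]
250 [181, 215, 261, 265]
260 [180, 209]
300 [180, 210]
310 [180, 217, 258, 282]
[0.52488692 0.01995451 0.06      ]
[ 0.68399357 -0.03314665  0.06      ]
```

```bash
cat >> h.py <<'E'
X2=np.array([.9495,-.3139,0]);Y2=np.array([.3139,.9495,0])
def ov(c,im,cup,o):
    def pl(P,col): cv2.polylines(im,[np.round(proj(c,np.array(P))*16).astype(np.int32)],True,col,1,shift=4)
    a=np.linspace(0,2*np.pi,60)
    pl([np.r_[cup,.076]+.024*(np.cos(t)*X2+np.sin(t)*Y2) for t in a],(255,0,0))
    T=o["tool_rot"];p=o["tcp_pos"]
    for d in(.011,-.015): pl([p+T@np.array([sx*.0145,sy*.011,d]) for sx,sy in((1,1),(1,-1),(-1,-1),(-1,1))],(0,255,0))
    b=np.array([.5644,-.1163,.06])
    pl([b+s*X2*.085+r*Y2*.115 for s,r in((1,1),(1,-1),(-1,-1),(-1,1))],(0,255,255))
E
python3 - <<'E'
from h import *
o=env.get_obs()
for n,bx in(("scene",(240,150,380,240)),("wrist",(180,20,400,320)),("top",(270,140,420,280))):
    c=env.read_camera(n)
    if n=="wrist":c=wrist(c,o)
    u0,v0,u1,v1=bx;s=min(800//(u1-u0),600//(v1-v0))
    K0=K(c)
    im=cv2.resize(c["color"][v0:v1,u0:u1],None,fx=s,fy=s,interpolation=cv2.INTER_CUBIC)
    d=dict(c)
    import h
    h.proj=lambda cc,X,u0=u0,v0=v0,s=s:(proj(cc,X)-[u0,v0])*s+s/2
    h.ov(c,im,np.array([.534,-.099]),o)
    cv2.imwrite(f"pics/o_{n}.png",im[:,:,::-1])
E
```

```text
(no output)
```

View pics/o_scene.png

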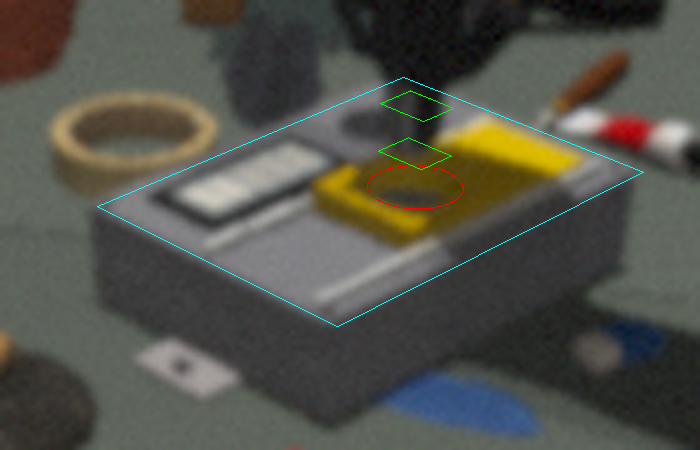

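View pics/o_wrist.png

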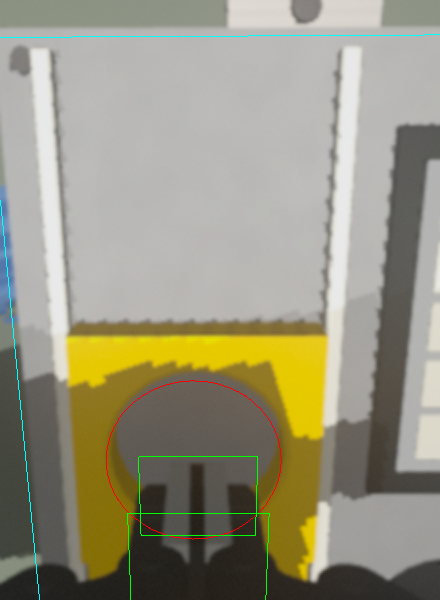

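View pics/o_top.png

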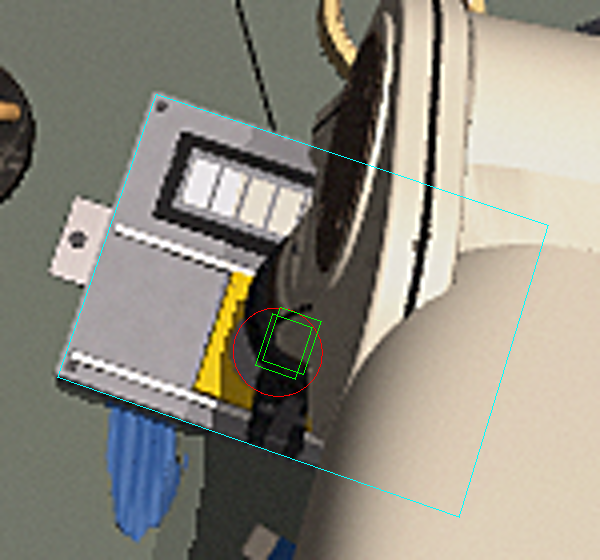

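Request:
play_rows(
  series=[0.018,0.045,-0.1,0,0,0,0,0,0,-0.1,0,0,0,0,0,0,-0.05,0,0,0,0,0,0,-0.05,0,0,0,0],
)

```text
t: 3.1
tcp_pos: [0.5356, -0.0964, 0.0859]
tool_rot: [[0.948, -0.317, -0.0], [-0.317, -0.948, 0.0], [-0.001, 0.0, -1.0]]
wrist_force: [-0.3, -0.2, -0.0]
gripper_width: 0.0
```

Request:
play_rows(
  series=[0,0,-0.05,0,0,0,0,0,0,-0.05,0,0,0,0,0,0,-0.03,0,0,0,0,0,0,0,0,0,0,0],
)

```text
t: 3.6
tcp_pos: [0.5356, -0.0965, 0.0784]
tool_rot: [[0.948, -0.317, -0.0], [-0.317, -0.948, 0.0], [-0.0, 0.0, -1.0]]
wrist_force: [0.0, -0.1, -0.2]
gripper_width: 0.0002
```

Request:
play_rows(
  series=[0.031,0.095,0,0,0,0,0,0.031,0.095,0,0,0,0,0,0.031,0.095,0,0,0,0,0,0.031,0.095,0,0,0,0,0],
)

```text
t: 4.1
tcp_pos: [0.5433, -0.0735, 0.0786]
tool_rot: [[0.948, -0.317, 0.0], [-0.317, -0.948, -0.001], [0.0, 0.001, -1.0]]
wrist_force: [-0.3, -2.5, 0.8]
gripper_width: 0.0002
```

Request:
play_rows(
  series=[0.031,0.095,0,0,0,0,0,0.031,0.095,0,0,0,0,0,0.031,0.095,0,0,0,0,0,0.031,0.095,0,0,0,0,0,0.031,0.095,0,0,0,0,0],
)

```text
t: 4.72
tcp_pos: [0.5527, -0.0448, 0.0786]
tool_rot: [[0.948, -0.317, 0.0], [-0.317, -0.948, -0.0], [0.0, -0.0, -1.0]]
wrist_force: [0.1, -1.5, 1.8]
gripper_width: 0.0002
```

Run:
```python
from h import *
o=env.get_obs();print(o["tcp_pos"],o["wrist_force"])
c=wrist(env.read_camera("wrist"),o);cv2.imwrite("pics/w3.png",c["color"][:,:,::-1])
```

```text
[ 0.55272005 -0.04483613  0.07856827] [ 0.10670832 -1.50004439  1.79044061]
```

View pics/w3.png

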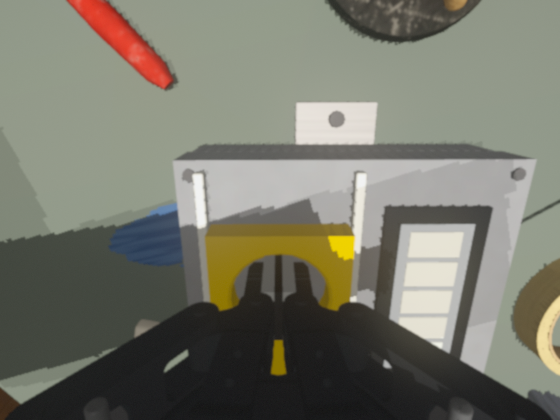

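Request:
play_rows(
  series=[0.031,0.095,0,0,0,0,0,0.016,0.047,0,0,0,0,0,0.016,0.047,0,0,0,0,0],
)

```text
t: 5.15
tcp_pos: [0.5564, -0.0337, 0.0786]
tool_rot: [[0.948, -0.317, 0.0], [-0.317, -0.948, -0.0], [0.0, 0.0, -1.0]]
wrist_force: [0.2, -2.5, 0.7]
gripper_width: -0.0001
```

Request:
play_rows(
  series=[0.008,0.024,0,0,0,0,0,0.008,0.024,0,0,0,0,0],
)

```text
t: 5.4
tcp_pos: [0.5573, -0.0309, 0.0785]
tool_rot: [[0.948, -0.317, 0.0], [-0.317, -0.948, -0.0], [0.0, 0.0, -1.0]]
wrist_force: [-0.0, -1.7, 1.0]
gripper_width: -0.0
```

Request:
play_rows(
  series=[0.008,0.024,0,0,0,0,0],
)

```text
t: 5.52
tcp_pos: [0.5577, -0.0295, 0.0786]
tool_rot: [[0.948, -0.318, 0.0], [-0.318, -0.948, -0.0], [0.0, 0.0, -1.0]]
wrist_force: [-0.4, -2.4, -0.5]
gripper_width: 0.0
```

Request:
play_rows(
  series=[0.008,0.024,0,0,0,0,0],
)

```text
t: 5.65
tcp_pos: [0.5582, -0.028, 0.0785]
tool_rot: [[0.948, -0.317, 0.0], [-0.317, -0.948, -0.0], [0.0, 0.0, -1.0]]
wrist_force: [0.4, -2.8, 1.1]
gripper_width: 0.0
```

Request:
play_rows(
  series=[0.008,0.024,0,0,0,0,0],
)

```text
t: 5.78
tcp_pos: [0.5587, -0.0266, 0.0785]
tool_rot: [[0.948, -0.317, 0.0], [-0.317, -0.948, -0.0], [0.0, 0.0, -1.0]]
wrist_force: [0.5, -1.7, 1.6]
gripper_width: -0.0003
```

Request:
play_rows(
  series=[0.008,0.024,0,0,0,0,0],
)

```text
t: 5.9
tcp_pos: [0.5592, -0.0251, 0.0785]
tool_rot: [[0.948, -0.317, 0.0], [-0.317, -0.948, -0.0], [0.0, 0.0, -1.0]]
wrist_force: [0.3, -3.6, 1.9]
gripper_width: -0.0003
```

Request:
play_rows(
  series=[0.008,0.024,0,0,0,0,0],
)

```text
t: 6.02
tcp_pos: [0.5592, -0.025, 0.0785]
tool_rot: [[0.948, -0.318, -0.001], [-0.318, -0.948, -0.003], [0.0, 0.003, -1.0]]
wrist_force: [-1.5, -7.7, 3.0]
gripper_width: -0.0004
```

Request:
play_rows(
  series=[0.004,0.012,0,0,0,0,0],
)

```text
t: 6.15
tcp_pos: [0.5592, -0.025, 0.0785]
tool_rot: [[0.948, -0.319, -0.001], [-0.319, -0.948, -0.005], [0.0, 0.005, -1.0]]
wrist_force: [-2.1, -8.7, 2.6]
gripper_width: -0.0
```

Request:
play_rows(
  series=[-0.03,-0.09,0,0,0,0,0,-0.035,-0.107,0,0,0,0,0,0,0,0.3,0,0,0,0,0,0,0.4,0,0,0,0,0,0,0.5,0,0,0,0,-0.217,-0.65,0,0,0,0,0,-0.217,-0.65,0,0,0,0,0,-0.217,-0.65,0,0,0,0,0,-0.217,-0.65,0,0,0,0,0,0,0,0,0,0,0,0],
)

```text
t: 7.4
tcp_pos: [0.5027, -0.1929, 0.1503]
tool_rot: [[0.947, -0.321, -0.0], [-0.321, -0.947, 0.001], [-0.001, -0.001, -1.0]]
wrist_force: [0.6, 0.8, -0.2]
gripper_width: -0.0
```

Run:
```python
from h import *
o=env.get_obs();print(o["tcp_pos"],o["wrist_force"])
c=wrist(env.read_camera("wrist"),o);cv2.imwrite("pics/w4.png",c["color"][:,:,::-1])
print([proj(c,np.array(p)) for p in((.5127,-.1637,.06),(.5127,-.1637,.045),(.5877,-.1893,.06))])
c=env.read_camera("top");crop(c,"pics/t4.png",270,150,420,280,5)
```

```text
[ 0.5027153  -0.19285857  0.15029648] [ 0.58352619  0.80716167 -0.16987797]
[array([278.38080471, 171.85426582]), array([278.3661459 , 167.41406187]), array([391.72433133, 171.93895882])]
```

View pics/w4.png

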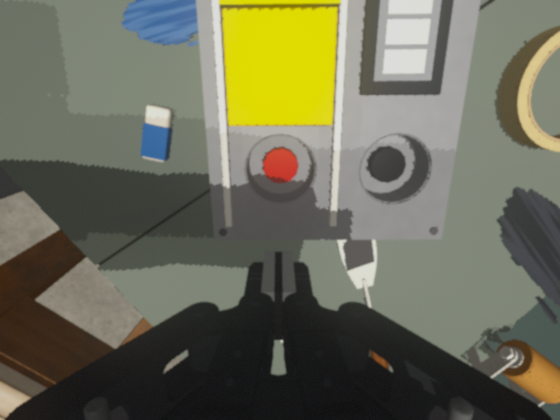

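View pics/t4.png

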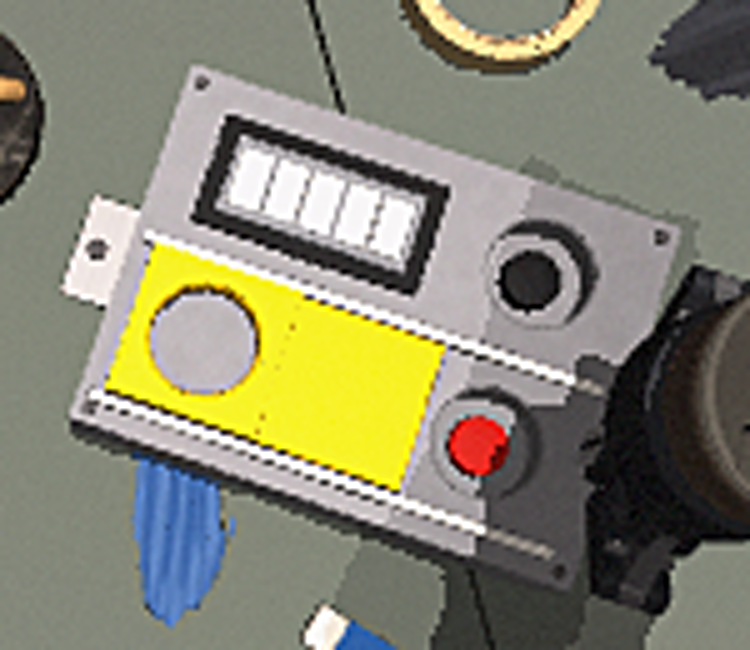

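Run:
```python
from h import *
c=env.read_camera("top")
g=lambda u,z:ray(c,np.array(u)/5+[270-.4,150-.4],z)
im=c["color"].astype(int)
m=((im[:,:,0]>150)&(im[:,:,1]<90)&(im[:,:,2]<90))
ys,xs=np.where(m[225:255,350:390]);print("redcap",len(xs),xs.mean()+350,ys.mean()+225,ray(c,(xs.mean()+350,ys.mean()+225),.045))
print("rim",g((487,443),.06))
o=env.get_obs();c=wrist(env.read_camera("wrist"),o);im=c["color"].astype(int)
m=((im[:,:,0]>120)&(im[:,:,1]<90)&(im[:,:,2]<90));ys,xs=np.where(m[130:200,240:320]);print("wr cap",len(xs),xs.mean()+240,ys.mean()+130,ray(c,(xs.mean()+240,ys.mean()+130),.045))
```

```text
redcap 87 364.7701149425287 238.05747126436782 [ 0.51434025 -0.16136145  0.045     ]
rim [ 0.51288548 -0.16294815  0.06      ]
wr cap 840 280.0654761904762 166.75833333333333 [ 0.51506888 -0.16094269  0.045     ]
```

Request:
play_rows(
  series=[0.188,0.515,0,0,0,0,0,0,0,-0.5,0,0,0,0,0,0,-0.3,0,0,0,0,0,0,0,0,0,0,0],
)

```text
t: 8.1
tcp_pos: [0.5141, -0.1582, 0.1009]
tool_rot: [[0.949, -0.315, -0.004], [-0.315, -0.949, 0.002], [-0.004, -0.0, -1.0]]
wrist_force: [0.9, 0.1, 0.0]
gripper_width: -0.0003
```

Run:
```python
from h import *
o=env.get_obs();print(o["tcp_pos"],o["wrist_force"])
c=wrist(env.read_camera("wrist"),o);cv2.imwrite("pics/w5.png",c["color"][:,:,::-1])
c=env.read_camera("scene");crop(c,"pics/s5.png",230,150,390,250,5)
```

```text
[ 0.51411112 -0.15815153  0.10094506] [0.9341915  0.05010634 0.02860367]
```

View pics/w5.png

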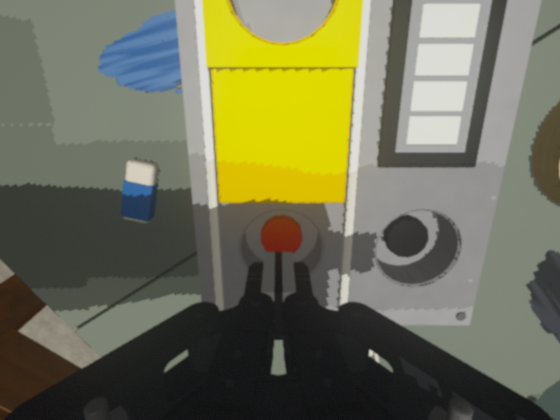

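View pics/s5.png

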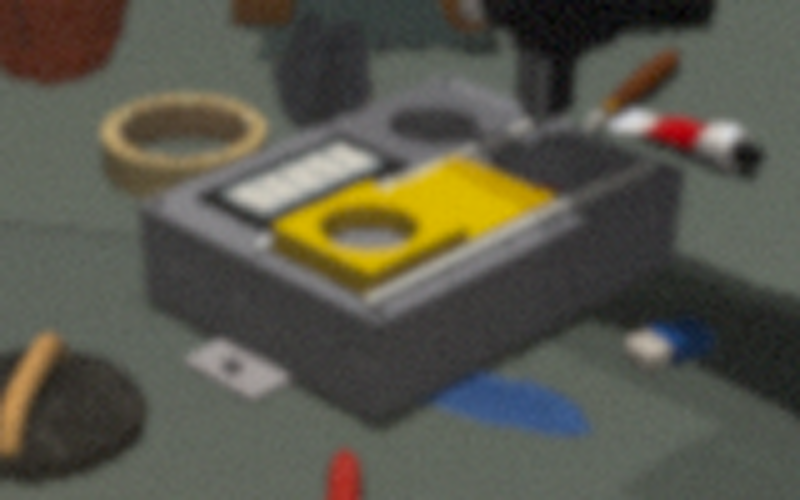

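Request:
play_rows(
  series=[0,-0.05,-0.2,0,0,0,0,0,0,-0.2,0,0,0,0,0,0,-0.1,0,0,0,0,0,0,0,0,0,0,0],
)

```text
t: 8.7
tcp_pos: [0.5145, -0.1629, 0.0717]
tool_rot: [[0.948, -0.318, -0.002], [-0.318, -0.948, 0.001], [-0.002, 0.0, -1.0]]
wrist_force: [-0.9, -0.3, -0.1]
gripper_width: 0.0
```

Run:
```python
from h import *
o=env.get_obs();print(o["tcp_pos"],o["wrist_force"])
c=wrist(env.read_camera("wrist"),o);cv2.imwrite("pics/w6.png",c["color"][:,:,::-1])
```

```text
[ 0.5144793  -0.16287468  0.07167516] [-0.89738864 -0.31479156 -0.11885165]
```

View pics/w6.png

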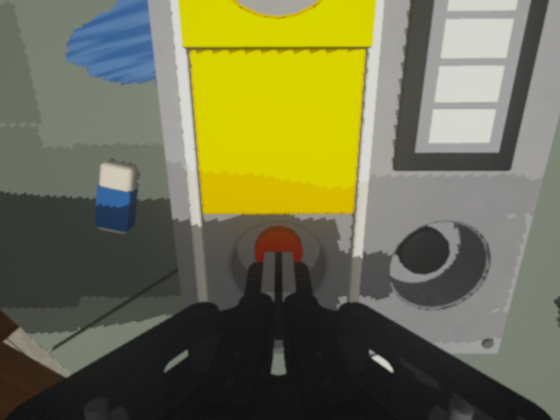

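Run:
```python
from h import *
im=cv2.imread("pics/w6.png")[200:330,210:350]
im=np.clip(im.astype(float)*1.8,0,255).astype(np.uint8)
cv2.imwrite("pics/w6z.png",cv2.resize(im,None,fx=4.6,fy=4.6,interpolation=cv2.INTER_CUBIC))
```

```text
(no output)
```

View pics/w6z.png

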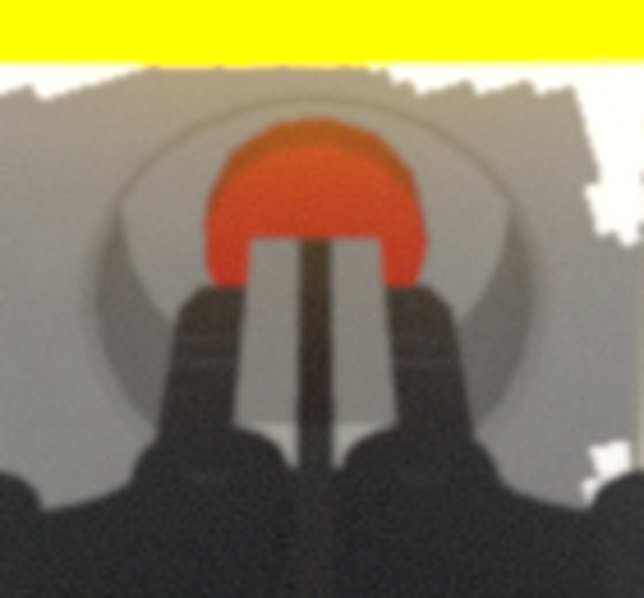

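Request:
play_rows(
  series=[0.01,0.033,-0.1,0,0,0,0,0,0,-0.05,0,0,0,0,0,0,-0.05,0,0,0,0],
)

```text
t: 9.12
tcp_pos: [0.5158, -0.1609, 0.0603]
tool_rot: [[0.948, -0.317, 0.0], [-0.317, -0.948, -0.0], [0.0, 0.0, -1.0]]
wrist_force: [0.3, 0.6, 0.4]
gripper_width: 0.0001
```

Request:
play_rows(
  series=[0,0,-0.033,0,0,0,0,0,0,-0.033,0,0,0,0],
)

```text
t: 9.38
tcp_pos: [0.5158, -0.161, 0.0565]
tool_rot: [[0.948, -0.317, 0.0], [-0.317, -0.948, -0.0], [0.0, 0.0, -1.0]]
wrist_force: [0.2, -0.1, 0.4]
gripper_width: 0.0002
```

Request:
play_rows(
  series=[0,0,-0.025,0,0,0,0],
)

```text
t: 9.5
tcp_pos: [0.5157, -0.161, 0.0551]
tool_rot: [[0.948, -0.317, 0.0], [-0.317, -0.948, -0.0], [0.0, -0.0, -1.0]]
wrist_force: [-1.5, -0.5, 2.2]
gripper_width: -0.0
```

Contact at about TCP z 0.056, as expected for the key's top. Press on.

Request:
play_rows(
  series=[0,0,-0.033,0,0,0,0,0,0,-0.017,0,0,0,0],
)

```text
t: 9.75
tcp_pos: [0.5158, -0.161, 0.0523]
tool_rot: [[0.948, -0.317, 0.0], [-0.317, -0.948, -0.0], [0.0, -0.0, -1.0]]
wrist_force: [-2.1, 1.0, 4.1]
gripper_width: 0.0002
```

Request:
play_rows(
  series=[0,0,-0.017,0,0,0,0],
)

```text
t: 9.88
tcp_pos: [0.5158, -0.161, 0.0513]
tool_rot: [[0.948, -0.317, 0.0], [-0.317, -0.948, -0.0], [0.0, -0.0, -1.0]]
wrist_force: [-2.4, 0.5, 5.1]
gripper_width: 0.0001
```

Request:
play_rows(
  series=[0,0,-0.017,0,0,0,0],
)

```text
t: 10.0
tcp_pos: [0.5158, -0.161, 0.0508]
tool_rot: [[0.948, -0.317, 0.0], [-0.317, -0.948, -0.0], [0.0, 0.0, -1.0]]
wrist_force: [-4.1, 0.8, 13.0]
gripper_width: 0.0001
```

Request:
play_rows(
  series=[0,0,-0.01,0,0,0,0],
)

```text
t: 10.12
tcp_pos: [0.5158, -0.161, 0.0508]
tool_rot: [[0.948, -0.317, 0.001], [-0.317, -0.948, -0.0], [0.001, -0.0, -1.0]]
wrist_force: [-4.6, 2.1, 13.8]
gripper_width: -0.0001
```

Request:
play_rows(
  series=[0,0,0,0,0,0,0,0,0,0.2,0,0,0,0,0,0,0.4,0,0,0,0,0,0,0.5,0,0,0,0,0,0,0.55,0,0,0,0,0.163,0.519,0,0,0,0,0,0.163,0.519,0,0,0,0,0,0.163,0.519,0,0,0,0,0,0.163,0.519,0,0,0,0,0,0,0,0,0,0,0,0,0,0,-0.4,0,0,0,0,0,0,0,0,0,0,0],
)

```text
t: 11.62
tcp_pos: [0.5529, -0.0369, 0.1226]
tool_rot: [[0.948, -0.318, -0.005], [-0.318, -0.948, -0.0], [-0.005, 0.002, -1.0]]
wrist_force: [0.1, 0.3, 0.5]
gripper_width: 0.0002
```

Run:
```python
from h import *
o=env.get_obs();print(o["tcp_pos"],o["wrist_force"])
c=wrist(env.read_camera("wrist"),o);cv2.imwrite("pics/w7.png",c["color"][:,:,::-1])
```

```text
[ 0.55294503 -0.03692449  0.12257895] [0.14994704 0.30565568 0.45554398]
```

View pics/w7.png

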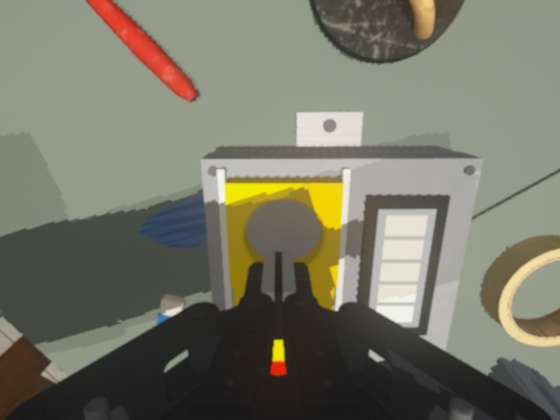

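Request:
play_rows(
  series=[0.045,0.005,-0.25,0,0,0,0,0,0,-0.2,0,0,0,0,0,0,-0.1,0,0,0,0,0,0,-0.05,0,0,0,0,0,0,-0.05,0,0,0,0],
)

```text
t: 12.3
tcp_pos: [0.5577, -0.0361, 0.0854]
tool_rot: [[0.948, -0.317, 0.0], [-0.317, -0.948, -0.0], [0.0, -0.0, -1.0]]
wrist_force: [0.1, 0.2, 0.2]
gripper_width: 0.0001
```

Request:
play_rows(
  series=[0,0,-0.05,0,0,0,0,0,0,0,0,0,0,0],
)

```text
t: 12.55
tcp_pos: [0.5575, -0.0361, 0.0823]
tool_rot: [[0.948, -0.317, -0.0], [-0.317, -0.948, 0.0], [-0.0, 0.0, -1.0]]
wrist_force: [-0.6, 0.1, -0.4]
gripper_width: -0.0001
```

Request:
play_rows(
  series=[0,0,-0.06,0,0,0,0,-0.031,-0.095,0,0,0,0,0,-0.031,-0.095,0,0,0,0,0,-0.031,-0.095,0,0,0,0,0,-0.031,-0.095,0,0,0,0,0],
)

```text
t: 13.18
tcp_pos: [0.5501, -0.0589, 0.0789]
tool_rot: [[0.948, -0.317, 0.0], [-0.317, -0.948, 0.001], [0.0, -0.001, -1.0]]
wrist_force: [1.1, 0.9, -0.7]
gripper_width: 0.0001
```

Request:
play_rows(
  series=[-0.031,-0.095,0,0,0,0,0,-0.031,-0.095,0,0,0,0,0,-0.031,-0.095,0,0,0,0,0,-0.031,-0.095,0,0,0,0,0,-0.031,-0.095,0,0,0,0,0],
)

```text
t: 13.8
tcp_pos: [0.5406, -0.0878, 0.0788]
tool_rot: [[0.948, -0.317, -0.0], [-0.317, -0.948, 0.0], [-0.0, -0.0, -1.0]]
wrist_force: [0.5, 1.6, -0.3]
gripper_width: -0.0002
```

Request:
play_rows(
  series=[-0.031,-0.095,0,0,0,0,0,-0.016,-0.047,0,0,0,0,0,-0.016,-0.047,0,0,0,0,0],
)

```text
t: 14.18
tcp_pos: [0.5369, -0.099, 0.0788]
tool_rot: [[0.948, -0.317, -0.0], [-0.317, -0.948, -0.0], [-0.0, 0.0, -1.0]]
wrist_force: [0.1, 2.2, 0.4]
gripper_width: 0.0001
```

Request:
play_rows(
  series=[-0.008,-0.024,0,0,0,0,0,-0.008,-0.024,0,0,0,0,0],
)

```text
t: 14.42
tcp_pos: [0.5361, -0.1016, 0.0788]
tool_rot: [[0.948, -0.317, -0.0], [-0.317, -0.948, 0.0], [-0.0, -0.0, -1.0]]
wrist_force: [0.5, 1.8, -0.1]
gripper_width: -0.0
```

Request:
play_rows(
  series=[-0.008,-0.024,0,0,0,0,0],
)

```text
t: 14.55
tcp_pos: [0.5356, -0.103, 0.0788]
tool_rot: [[0.948, -0.317, 0.0], [-0.317, -0.948, 0.0], [-0.0, -0.0, -1.0]]
wrist_force: [1.0, 0.8, 0.7]
gripper_width: -0.0001
```

Request:
play_rows(
  series=[-0.008,-0.024,0,0,0,0,0],
)

```text
t: 14.68
tcp_pos: [0.5351, -0.1045, 0.0788]
tool_rot: [[0.948, -0.317, -0.0], [-0.317, -0.948, 0.0], [-0.0, -0.0, -1.0]]
wrist_force: [0.7, 2.6, 0.1]
gripper_width: 0.0
```

Request:
play_rows(
  series=[-0.008,-0.024,0,0,0,0,0],
)

```text
t: 14.8
tcp_pos: [0.5346, -0.106, 0.0788]
tool_rot: [[0.948, -0.317, 0.0], [-0.317, -0.948, 0.0], [-0.0, -0.0, -1.0]]
wrist_force: [-0.1, 1.7, 0.6]
gripper_width: 0.0001
```

Request:
play_rows(
  series=[-0.008,-0.024,0,0,0,0,0],
)

```text
t: 14.92
tcp_pos: [0.5341, -0.1075, 0.0788]
tool_rot: [[0.948, -0.317, -0.0], [-0.317, -0.948, -0.0], [-0.0, 0.0, -1.0]]
wrist_force: [0.8, 1.7, -0.1]
gripper_width: 0.0
```

Request:
play_rows(
  series=[-0.008,-0.024,0,0,0,0,0],
)

```text
t: 15.05
tcp_pos: [0.5337, -0.1089, 0.0788]
tool_rot: [[0.948, -0.317, 0.0], [-0.317, -0.948, 0.0], [0.0, -0.0, -1.0]]
wrist_force: [1.0, 1.3, 0.2]
gripper_width: -0.0
```

Request:
play_rows(
  series=[-0.008,-0.024,0,0,0,0,0],
)

```text
t: 15.18
tcp_pos: [0.5332, -0.1104, 0.0788]
tool_rot: [[0.948, -0.317, -0.0], [-0.317, -0.948, -0.0], [0.0, 0.0, -1.0]]
wrist_force: [0.5, 2.6, -0.4]
gripper_width: 0.0
```

Request:
play_rows(
  series=[-0.008,-0.024,0,0,0,0,0],
)

```text
t: 15.3
tcp_pos: [0.5327, -0.1118, 0.0788]
tool_rot: [[0.948, -0.317, -0.0], [-0.317, -0.948, -0.0], [0.0, 0.0, -1.0]]
wrist_force: [1.0, 2.2, 0.3]
gripper_width: -0.0001
```

Request:
play_rows(
  series=[-0.008,-0.024,0,0,0,0,0],
)

```text
t: 15.42
tcp_pos: [0.5325, -0.1123, 0.0789]
tool_rot: [[0.948, -0.317, 0.001], [-0.317, -0.948, 0.002], [0.0, -0.002, -1.0]]
wrist_force: [1.4, 6.4, -0.2]
gripper_width: -0.0002
```

Request:
play_rows(
  series=[-0.008,-0.024,0,0,0,0,0],
)

```text
t: 15.55
tcp_pos: [0.5325, -0.1124, 0.0789]
tool_rot: [[0.949, -0.316, 0.002], [-0.316, -0.949, 0.005], [0.0, -0.006, -1.0]]
wrist_force: [2.9, 10.8, -0.2]
gripper_width: -0.0001
```

Request:
play_rows(
  series=[0.03,0.095,0,0,0,0,0,0.035,0.107,0,0,0,0,0,0,0,0.2,0,0,0,0,0,0,0.4,0,0,0,0,0,0,0.8,0,0,0,0,-0.6,-0.6,0.2,0,0,0,0,-0.6,-0.6,0,0,0,0,0,-0.6,-0.6,0,0,0,0,0,-0.6,-0.6,0,0,0,0,0,-0.6,-0.6,0,0,0,0,0,0,0,0,0,0,0,0,0,0,0,0,0,0,0],
)

```text
t: 17.05
tcp_pos: [0.3559, -0.2828, 0.1755]
tool_rot: [[0.948, -0.318, 0.001], [-0.318, -0.948, -0.001], [0.001, 0.0, -1.0]]
wrist_force: [0.0, 0.2, -0.0]
gripper_width: -0.0001
```

Run:
```python
from h import *
o=env.get_obs();print(o["t"],o["tcp_pos"],o["wrist_force"])
c=env.read_camera("top");crop(c,"pics/t8.png",220,110,460,290,3)
b=cv2.imread("pics/top0.png").astype(int);d=np.abs(b-c["color"][:,:,::-1]).max(2)
for n,(u0,v0,u1,v1) in dict(tape=(345,118,395,168),eraser=(325,265,356,292),tube=(425,225,455,275),baren=(230,148,282,200),shutter=(310,200,395,262)).items(): print(n,(d[v0:v1,u0:u1]>40).sum())
```

```text
17.05 [ 0.35588464 -0.28275959  0.17549169] [ 0.00242777  0.15252235 -0.01789612]
tape 0
eraser 0
tube 0
baren 0
shutter 219
```

View pics/t8.png

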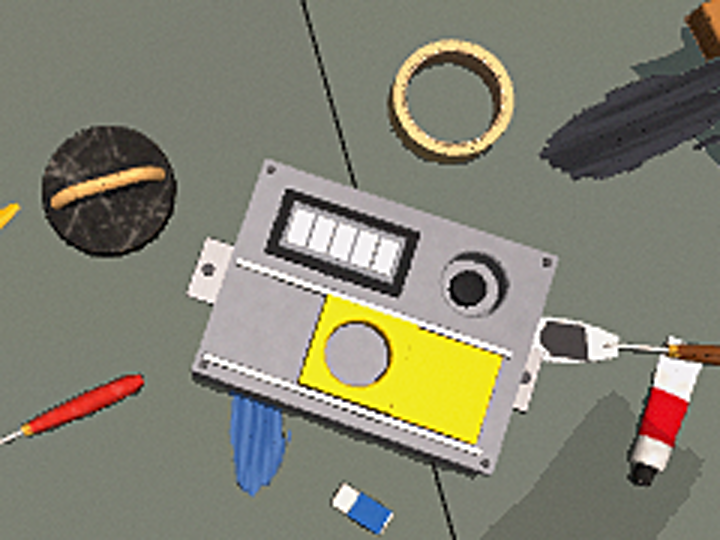

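Run:
```python
from h import *
c=env.read_camera("top")
b=cv2.imread("pics/top0.png")[:,:,::-1].astype(int);a=c["color"].astype(int)
def cen(i):
    m=(i[:,:,0]-i[:,:,2]>100)&(i[:,:,1]>150);m=m[195:275,305:400];y,x=np.where(m);return len(x),x.mean(),y.mean(),x.min(),x.max(),y.min(),y.max()
print(cen(b));print(cen(a))
d=np.abs(a-b).max(2)
A=np.hstack([cv2.resize(i[190:270,300:400].astype(np.uint8),None,fx=4,fy=4,interpolation=0) for i in(b,a)])
D=cv2.resize(np.dstack([np.clip(d[190:270,300:400],0,255)]*3).astype(np.uint8),(400,320),interpolation=0)
cv2.imwrite("pics/d.png",np.vstack([A[:290,:,::-1],np.hstack([D,D*0])[:290]]))
```

```text
(1508, np.float64(51.06896551724138), np.float64(38.716180371352785), np.int64(14), np.int64(81), np.int64(13), np.int64(62))
(1517, np.float64(51.86552406064601), np.float64(38.92946605141727), np.int64(15), np.int64(82), np.int64(13), np.int64(62))
```

View pics/d.png

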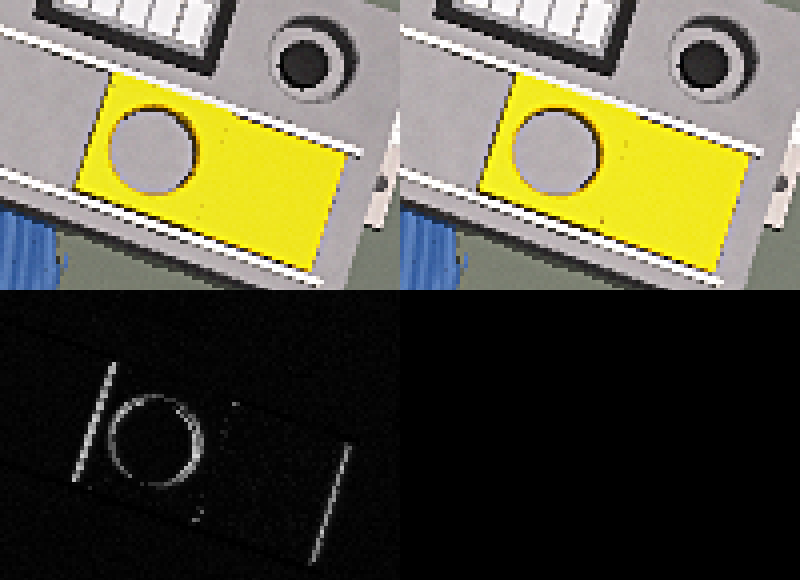

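```bash
python3 -c "
from workcell import env
print(env.hand_in())"
```

```text
the job is handed in; nothing more can be done
None
```

I zeroed the counter in the order you asked and handed the job in at about 17 s of the 58 s allowed. No verdict was reported.

- **Opening:** I pushed the shutter with the shut fingers in its cup until it stopped. The force rose from about 2.5 N while sliding to 9 N. The picture showed the red well fully uncovered.
- **Key:** The fingertips met the red key at about its expected height and pressed it roughly 5 mm, to its bottom stop. The vertical force followed the spring to 5 N and then jumped to 14 N, with about 5 N sideways.
- **Shutting:** I pushed the shutter back until it stopped, where the force rose to 11 N. The fingers then lifted clear.

**Last checks:**
- The overhead picture shows the shutter shut, about 2 mm further than at the start; I take it that it began slightly ajar.
- The tape, eraser, paint tube and baren show no change from the first picture.
- I did not touch the black key.
- The arm ended clear of everything, with about 0 N at the wrist.

**Disagreement:** The wrist camera placed the console and cup 2–5 mm from where the overhead camera did. I aimed between the two, within the play of the holes, and went by the contact forces.

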